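# Bring the laser marker's control console up in order

## Task

Start up the laser marker by pressing with the fingertips only: first rock the switch on the loose grey power box fully over to on by pushing down its raised, white-ribbed end, then push the blue button on the console fully in, then the green button fully in, and let go. The buttons latch and stay in. Leave the red and yellow buttons unpressed, and do not pick up or shove aside the power box or the things lying around.

Things in the scene. Friction and masses are not known exactly. Their poses are not given: they have to be found in the camera images.
- switch_box: loose grey plastic power box on rubber feet, 130 x 70 x 40 mm, 0.6 to 1.1 kg; origin at the centre of its underside, x along its length, z up. A black paddle rocker 60 mm (along x) by 28 mm is on its top
- rocker (a joint): angle of the rocker, rad: 0 off, 0.30 fully on. 0 to 0.03 at the start. It stays where it is left; about 2 N on the white rib turns it
- rocker_on (a point): top of the white rib (8 mm round bar across the paddle) on the end to push, 24 mm from the pivot towards the box's +x; raised, about 62 mm above the table when off, 55 mm when fully on
- rocker_off (a point): top of the same kind of rib, black, on the other end; low when off. Not to be pushed
- console: fixed grey console with a dark top plate, 110 (x) x 360 (y) x 50 mm high; origin at the centre of its underside, z up. Four buttons in a row along its y on the top; a brass slug stands on the free right-hand (-y) end
- blue_top (a point): centre of the top face of the blue button (68 mm above the table when out; on the console's 50 mm top, bezel 6 mm high). It goes down with the cap; z up. Which colour sits at which of the four places, 70 mm apart in a row, varies
- blue (a joint): flat-topped 30 mm cap in a 42 mm steel bezel, latching: about 2.5 N moves it down and it stays where it is pushed; m pushed in: 0 out, 0.007 fully in
- green_top (a point): centre of the top face of the green button (68 mm above the table when out; on the console's 50 mm top, bezel 6 mm high). It goes down with the cap; z up. Which colour sits at which of the four places, 70 mm apart in a row, varies
- green (a joint): flat-topped 30 mm cap in a 42 mm steel bezel, latching: about 2.5 N moves it down and it stays where it is pushed; m pushed in: 0 out, 0.007 fully in
- yellow_top (a point): centre of the top face of the yellow button (leave alone) (68 mm above the table when out; on the console's 50 mm top, bezel 6 mm high). It goes down with the cap; z up. Which colour sits at which of the four places, 70 mm apart in a row, varies
- yellow (a joint): flat-topped 30 mm cap in a 42 mm steel bezel, latching: about 2.5 N moves it down and it stays where it is pushed; m pushed in: 0 out, 0.007 fully in. Must stay out
- red_top (a point): centre of the top of the red mushroom stop button, 40 mm across, 78 mm above the table; in the same row, place varies. Leave alone
- red (a joint): m pushed in, sprung (2.5 N to start, 6 N at the 0.007 stop). Must stay out
- slug: loose brass cylinder 26 mm across, 38 mm high, standing on the console's -y end; origin at the centre of its underside. Leave it standing
- sleeve: loose white plastic ring 50 mm across, 42 mm high, standing on the table beyond the power box; origin at the centre of its underside. Leave it
- case: loose flat black case 75 x 130 x 12 mm, lying on the table beyond the console; origin at the centre of its underside. Leave it
Mind the look-alikes: they are no part of the job. Of the things that look like the switch_box, take the one that is nearest to the robot's base at the start.

How it is judged:
By the outcome, as a careful person would: the job done as asked, in the order asked, and still so for the second after the job is handed in, with the robot touching nothing.
It also fails if it takes over 42 s, if anything falls off the work surface, if the arm or the gripper's body presses on something with over 40 N, if the wrist force passes 120 N, or if a joint passes its speed limit or range.

## Robot

A 7-joint arm with a two-finger parallel gripper is mounted at the origin on the work surface. World frame = base frame: x ahead of the robot, y to its left, z up, the work surface at z = 0. Lengths are in m, angles in rad, forces in N, time in s.
With the tool pointing down it reaches from about 0.35 to 0.9 m from the base axis. Payload 8.1 kg.
Tool frame: the origin (TCP) lies between the finger pads; the fingertips stand ahead of it and the grasp point (between the pads) is the TCP (arm.nose_length is the z of the fingertips in the tool frame, in m); z points along the fingers, y is the line along which they close (so a half turn about z gives the same grasp; the last joint's range is limited). The gripper opens to 92 mm and grips with 3 to 60 N. Pads are 19 mm wide; open, the fingers measure 130 mm over their backs; the gripper's body (75 mm by 190 mm) begins 47 mm behind the grasp point.
Start: joints at [1.196, 0.434, 0.025, 1.573, -0.012, 1.134, -0.075], TCP at [0.168, -0.602, 0.246] pointing down, gripper open.
Joint ranges: [-2.62, 2.62], [-0.44, 2.09], [-1.27, 1.32], [0.08, 2.57], [-1.32, 4.46], [0.12, 2], [-2.74, 2.74]. Speed limits (rad/s): [2.22, 2.22, 3.01, 3.01, 3.14, 3.14, 3.14].

## Interface

Orientations are given as a rotation vector (axis times angle).
In Python, from cell import sensors, optics, arm gives the robot as it stands.
- The arm moves only by the tool arm_command, never from a script. Its argument "deltas" is one flat list of numbers, 7 for each row, row after row: the turn, a rotation vector about the world's x, y, z as a fraction of full scale, then the shift along the world's x, y, z as a fraction of full scale, then the finger opening in mm, from 0 to 91.8. In form: [wx, wy, wz, dx, dy, dz, fingers, wx, wy, wz, dx, dy, dz, fingers, ...]. A call has 1 to 20 rows; each row is the pose to reach, as a shift and turn from the pose commanded when the call began; what a row does not reach only later rows make up. Full scale, the value 1, is 1 m for a shift and 90 degrees for a turn. A row lasts 1/10 s, in which the tool goes at most 50 mm and 8.59 degrees, less where a joint would pass 70% of its speed; a pose out of reach is approached as far as the arm can. A call with a number of a shift or a turn outside -1 to 1 is refused whole. A call with a gripper value outside its range is refused whole. The fingers move at their own pace and stop on an object; "force" is the grip in N (left out, the last holds). Time passes only in rows, so rows that repeat a pose let the fingers close. It gives the time, the measured TCP pose, the force, the opening and the grip force at its end, in the units of the state.
- sensors.observe(): the state, without advancing time (a new reading comes with each control period).
- optics.get_image(name): name is "scene" or "top" or "wrist"; returns the picture (400x640x3 uint8, blue, green, red); there is no depth.
- optics.calibration(name): a dict with "camera_matrix" (3x3 intrinsics, pixels), "rvec" (rotation vector, rad) and "tvec" (3), from world to camera coordinates, as OpenCV has them. Camera axes: x right, y down, z forward; pixel columns grow to the right and rows downward; lengths in m; the calibration is good to about 2 mm. A picture is of the moment at which its call begins: read the wrist's pose just before it. calibration takes no time and is no camera call; for the wrist camera it gives the pose at the moment of the call.
- arm.sign_off(): hands the job in; it is judged then, once.
The state is a dict: "clock": time; "joints": joint angles; "dq": joint speeds; "joint_efforts": joint torques, N m; "position": TCP position; "ee_rot": TCP orientation; "force": force on the tool from outside, world axes, zero at the start; "ft_torque": the same for the moment, N m; "width": opening from 0.0 (shut) to 1.0 (fully open); "gripper_force": force on a finger pad.
Only numpy, scipy, OpenCV 4.12 (cv2) and the standard library are available. Lean on these libraries where they do the work, as an engineer would, in place of code of your own. Each camera call takes 0.05 s, during which the arm holds its last target. There are 200 camera calls.

## Working session

There is one attempt and no reset: what is moved stays moved. The work goes in short steps, Python scripts to look and compute and a tool call to move; the robot and the scene stay as the last step left them, time stands still between calls to the robot, and variables do not carry over. Pictures are saved under pics/ and viewed, at most 10 in all, crops included, and the job is handed in when it is done.

Besides the shell and the picture viewer there is one more tool, called by a JSON object that holds its "name" and its "arguments", one argument or row to a line. arm_command: Moves the arm, as the interface text tells. Its arguments: {"type":"object","properties":{"deltas":{"type":"array","items":{"type":"number"}},"force":{"type":"number"}},"required":["deltas"]}

```bash
mkdir -p pics; python3 - <<'E'
from cell import sensors, optics, arm
import cv2
s=sensors.observe(); print(s['clock'],s['position'],s['ee_rot'],s['width'],arm.nose_length)
for n in('scene','top'):
    cv2.imwrite(f'pics/{n}0.png',optics.get_image(n)); c=optics.calibration(n); print(n,c)
E
```

```text
0.0 [ 0.16765172 -0.60157504  0.24493643] [-3.11107231e+00 -4.25385848e-01  4.93450533e-04] 0.9991849930646234 0.019
scene {'camera_matrix': array([[368.95235318,   0.        , 325.2715472 ],
       [  0.        , 368.95235318, 205.38488715],
       [  0.        ,   0.        ,   1.        ]]), 'rvec': array([ 2.19862321,  1.08727321, -0.41166942]), 'tvec': array([-0.49326209, -0.22021792,  1.29746211])}
top {'camera_matrix': array([[385.81309838,   0.        , 319.71911351],
       [  0.        , 385.81309838, 196.95820835],
       [  0.        ,   0.        ,   1.        ]]), 'rvec': array([ 2.1533876 , -2.06539303,  0.21572102]), 'tvec': array([0.15214107, 0.58959878, 1.11053137])}
```

View pics/top0.png

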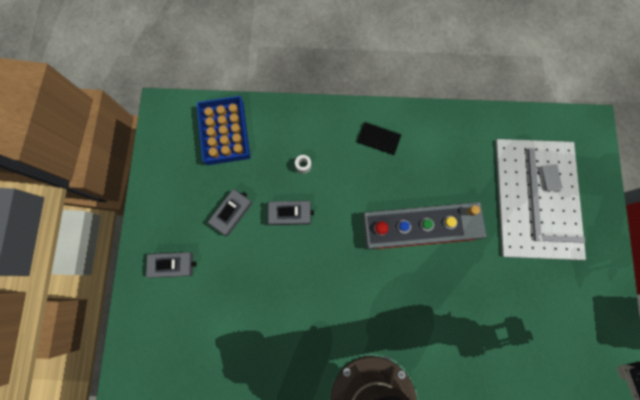

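View pics/scene0.png

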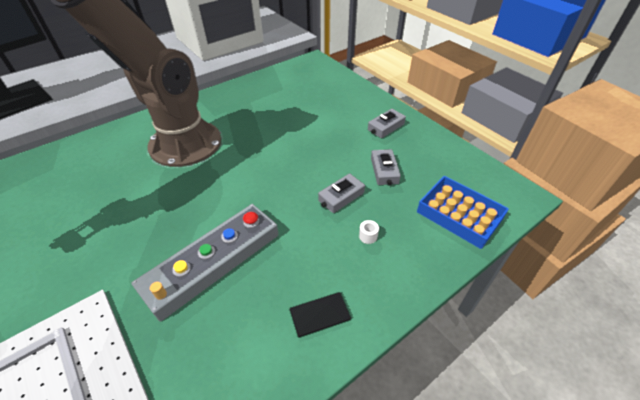

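The top view shows three power boxes at (290,212), (230,212) and (169,264). The robot base is near (372,390), so the first is the nearest. Its white rib is near (296,211). The console buttons are red (382,228), blue (404,226), green (427,224) and yellow (451,222), with the slug at (475,210).

```bash
cat > h.py <<'E'
import numpy as np, cv2
from cell import sensors, optics, arm
def ray(c,uv,z):
    R,_=cv2.Rodrigues(c['rvec']); C=-R.T@c['tvec'].ravel()
    p=np.append(cv2.undistortPoints(np.array([[uv]],float),c['camera_matrix'],None).ravel(),1)
    d=R.T@p; return C+d*(z-C[2])/d[2]
def proj(c,P): return cv2.projectPoints(np.array([P],float),c['rvec'],c['tvec'],c['camera_matrix'],None)[0].ravel()
def blobs(im,lo,hi,roi,amin=4):
    x0,y0,x1,y1=roi; h=cv2.cvtColor(im[y0:y1,x0:x1],cv2.COLOR_BGR2HSV)
    m=cv2.inRange(h,np.array(lo),np.array(hi)); n,_,st,ce=cv2.connectedComponentsWithStats(m)
    return sorted([(int(st[i,4]),ce[i]+[x0,y0],st[i,2:4]) for i in range(1,n) if st[i,4]>=amin],key=lambda t:-t[0])
COL=dict(blue=((100,120,60),(130,255,255)),green=((50,120,60),(75,255,255)),red=((0,150,80),(6,255,255)),yellow=((24,120,120),(34,255,255)),white=((0,0,190),(180,50,255)))
E
python3 - <<'E'
from h import *
for n,rc,rb in(('top',(365,205,490,245),(265,198,316,228)),('scene',(135,205,285,318),(318,172,367,212))):
    im=cv2.imread(f'pics/{n}0.png'); c=optics.calibration(n)
    for k in COL:
        for b in blobs(im,*COL[k],rb if k=='white' else rc)[:2]:
            print(n,k,b[0],b[1].round(1),b[2],ray(c,b[1],.060 if k=='white' else .078 if k=='red' else .068).round(4))
    if n=='top':
        h=cv2.cvtColor(im,cv2.COLOR_BGR2HSV)
        for nm,(x0,y0,x1,y1),z in(('box',(262,190,310,235),.04),('box2',(200,180,255,240),.04),('box3',(140,245,192,285),.04),('con',(355,195,495,255),.05)):
            m=((h[y0:y1,x0:x1,1]<70)|(h[y0:y1,x0:x1,2]<45)).astype(np.uint8)
            k=max(cv2.findContours(m,0,2)[0],key=cv2.contourArea); r=cv2.minAreaRect(k)
            q=np.array([ray(c,p+[x0,y0],z) for p in cv2.boxPoints(r)]); print(nm,q[:,:2].round(3).tolist(),q.mean(0).round(3))
E
```

```text
top blue 76 [404.2 225.5] [10 10] [ 0.5051 -0.0782  0.068 ]
top green 236 [483.1 228.2] [35 40] [ 0.5069 -0.3122  0.068 ]
top green 145 [382.  206.4] [44  5] [ 0.5601 -0.0117  0.068 ]
top red 123 [381.5 227.5] [12 12] [ 0.4951 -0.0091  0.078 ]
top yellow 83 [450.8 221.5] [11 10] [ 0.5231 -0.217   0.068 ]
top white 4 [296.  210.5] [1 4] [0.5383 0.2464 0.06  ]
box [[0.568, 0.339], [0.573, 0.209], [0.502, 0.206], [0.496, 0.334]] [0.535 0.272 0.04 ]
box2 [[0.495, 0.52], [0.613, 0.445], [0.568, 0.38], [0.451, 0.456]] [0.532 0.45  0.04 ]
box3 [[0.392, 0.696], [0.404, 0.557], [0.334, 0.546], [0.322, 0.684]] [0.363 0.621 0.04 ]
con [[0.544, 0.046], [0.593, -0.323], [0.476, -0.328], [0.428, 0.034]] [ 0.51  -0.143  0.05 ]
scene blue 103 [228.5 233.2] [12 11] [ 0.5078 -0.0804  0.068 ]
scene green 101 [205.1 249. ] [11 11] [ 0.517  -0.1494  0.068 ]
scene red 135 [250.  217.3] [15 12] [ 0.5027 -0.0129  0.078 ]
scene yellow 113 [179.6 265.9] [12 11] [ 0.5255 -0.2189  0.068 ]
scene white 27 [335.6 186.9] [8 7] [0.5372 0.2473 0.06  ]
```

{"name": "arm_command", "arguments": {
  "deltas": [0, 0, 0.85, 0.34, 0.84, -0.02, 0, 0, 0, 0.85, 0.34, 0.84, -0.02, 0, 0, 0, 0.85, 0.34, 0.84, -0.02, 0, 0, 0, 0.85, 0.34, 0.84, -0.02, 0, 0, 0, 0.85, 0.34, 0.84, -0.02, 0, 0, 0, 0.85, 0.34, 0.84, -0.02, 0, 0, 0, 0.85, 0.34, 0.84, -0.02, 0, 0, 0, 0.85, 0.34, 0.84, -0.02, 0, 0, 0, 0.85, 0.34, 0.84, -0.02, 0, 0, 0, 0.85, 0.34, 0.84, -0.02, 0, 0, 0, 0.85, 0.34, 0.84, -0.02, 0, 0, 0, 0.85, 0.34, 0.84, -0.02, 0, 0, 0, 0.85, 0.34, 0.84, -0.02, 0, 0, 0, 0.85, 0.34, 0.84, -0.02, 0, 0, 0, 0.85, 0.34, 0.84, -0.02, 0, 0, 0, 0.85, 0.34, 0.84, -0.02, 0, 0, 0, 0.85, 0.34, 0.84, -0.02, 0, 0, 0, 0.85, 0.34, 0.84, -0.02, 0, 0, 0, 0.85, 0.34, 0.84, -0.02, 0, 0, 0, 0.85, 0.34, 0.84, -0.02, 0]
}}

```text
clock: 2.1
position: [0.5073, 0.2397, 0.225]
ee_rot: [-2.177, -2.263, 0.001]
force: [0.3, -0.1, -0.4]
width: 0.006
gripper_force: 0.0
```

```bash
python3 - <<'E'
from h import *
s=sensors.observe(); print(s['clock'],s['position'],s['ee_rot'],s['width'],s['joints'],s['force'])
c=optics.calibration('wrist'); im=optics.get_image('wrist'); cv2.imwrite('pics/w1.png',im)
print(proj(c,(.538,.247,.06)),proj(c,(.506,-.079,.068)))
h=s
for b in blobs(im,*COL['white'],(0,0,640,400),30)[:6]: print(b,ray(c,b[1],.061))
E
```

```text
2.1 [0.50729223 0.23968182 0.22500283] [-2.17657971e+00 -2.26338600e+00  1.01024119e-03] 0.005768592723669075 [-0.03175717  0.44372414 -0.69983646  1.71555128  0.31412287  1.09875948
 -0.7897241 ] [ 0.30985221 -0.13996787 -0.38529373]
[351.86867207 184.76817448] [312.77872344 424.48944059]
(3326, array([347.90859892, 154.69603127]), array([ 59, 112], dtype=int32)) [0.53172502 0.27892222 0.061     ]
(1103, array([484.56029012, 195.38168631]), array([59, 42], dtype=int32)) [0.68156253 0.24113223 0.061     ]
(251, array([ 46.96414343, 389.19123506]), array([19, 17], dtype=int32)) [ 0.1549542  -0.04224401  0.061     ]
(173, array([351.86127168, 184.        ]), array([25,  7], dtype=int32)) [0.53783044 0.24804121 0.061     ]
(61, array([386.31147541,  30.27868852]), array([12,  9], dtype=int32)) [0.56067023 0.39603447 0.061     ]
(46, array([190.06521739, 388.73913043]), array([30,  3], dtype=int32)) [ 0.34326994 -0.03376709  0.061     ]
```

View pics/w1.png

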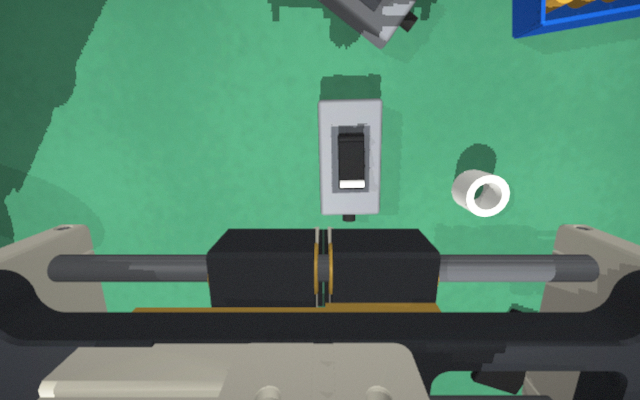

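The wrist view shows the white rib at (352,184). It maps to (0.538, 0.248) at rib height, which agrees with both other views. I'll press it now, coming down slowly.

{"name": "arm_command", "arguments": {
  "deltas": [0, 0, 0, 0.031, 0.006, -0.04, 0, 0, 0, 0, 0.031, 0.006, -0.08, 0, 0, 0, 0, 0.031, 0.006, -0.12, 0, 0, 0, 0, 0.031, 0.006, -0.12, 0, 0, 0, 0, 0.031, 0.006, -0.13, 0, 0, 0, 0, 0.031, 0.006, -0.136, 0, 0, 0, 0, 0.031, 0.006, -0.14, 0, 0, 0, 0, 0.031, 0.006, -0.144, 0, 0, 0, 0, 0.031, 0.006, -0.147, 0, 0, 0, 0, 0.031, 0.006, -0.15, 0, 0, 0, 0, 0.031, 0.006, -0.151, 0, 0, 0, 0, 0.031, 0.006, -0.151, 0]
}}

```text
clock: 3.35
position: [0.5389, 0.244, 0.0747]
ee_rot: [-2.181, -2.261, -0.0]
force: [-0.4, -0.2, 0.7]
width: 0.005
gripper_force: 0.4
```

{"name": "arm_command", "arguments": {
  "deltas": [0, 0, 0, 0, 0, -0.001, 0, 0, 0, 0, 0, 0, -0.002, 0, 0, 0, 0, 0, 0, -0.002, 0]
}}

```text
clock: 3.65
position: [0.539, 0.2442, 0.0739]
ee_rot: [2.18, 2.261, 0.001]
force: [-2.5, -4.1, 13.7]
width: 0.004
gripper_force: 6.9
```

The force rose to 14 N with the tip at 0.055 m, which is the fully-on height. I'll lift and check.

{"name": "arm_command", "arguments": {
  "deltas": [0, 0, 0, 0, 0, -0.0005, 0, 0, 0, 0, 0, 0, 0.02, 0, 0, 0, 0, -0.01, 0, 0.07, 0, 0, 0, 0, -0.03, -0.005, 0.12, 0, 0, 0, 0, -0.03, -0.005, 0.152, 0, 0, 0, 0, -0.03, -0.005, 0.152, 0]
}}

```text
clock: 4.25
position: [0.5099, 0.2415, 0.2301]
ee_rot: [2.178, 2.261, 0.013]
force: [-0.0, 0.9, -0.3]
width: 0.003
gripper_force: 0.0
```

```bash
python3 - <<'E'
from h import *
s=sensors.observe(); print(s['clock'],s['position'],s['force'])
c=optics.calibration('wrist'); im=optics.get_image('wrist')
cv2.imwrite('pics/w2.png',cv2.resize(np.hstack([cv2.imread('pics/w1.png')[90:230,290:410],im[90:230,290:410]]),None,fx=3,fy=3))
for b in blobs(im,*COL['white'],(335,170,368,196),30)[:3]: print(b,ray(c,b[1],.054))
E
```

```text
4.25 [0.50992826 0.24147478 0.23010706] [-0.0396866   0.90558057 -0.25763206]
(158, array([346.49367089, 184.66455696]), array([25,  8], dtype=int32)) [0.53742999 0.24695992 0.054     ]
(70, array([354.84285714, 194.02857143]), array([33,  7], dtype=int32)) [0.54741206 0.23659599 0.054     ]
```

View pics/w2.png

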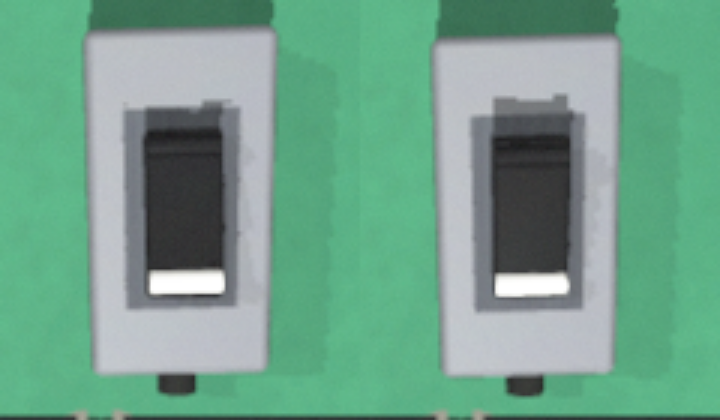

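The rocker has tipped: its far end is now raised and the white end is low. The box's rib is still at the same place to within 1 mm. Next I'll move over the console for a closer look.

{"name": "arm_command", "arguments": {
  "deltas": [0, 0, 0.05, 0, -0.42, 0, 0, 0, 0, 0.05, 0, -0.42, 0, 0, 0, 0, 0.05, 0, -0.42, 0, 0, 0, 0, 0.05, 0, -0.42, 0, 0, 0, 0, 0.05, 0, -0.42, 0, 0, 0, 0, 0.05, 0, -0.42, 0, 0, 0, 0, 0.05, 0, -0.42, 0, 0, 0, 0, 0.05, 0, -0.42, 0, 0, 0, 0, 0.05, 0, -0.42, 0, 0, 0, 0, 0.05, 0, -0.42, 0, 0, 0, 0, 0.05, 0, -0.42, 0]
}}

```text
schema error: expected a multiple of 7 numbers
```

```bash
python3 - <<'E'
from h import *
s=sensors.observe(); print(s['clock'],s['position'],s['ee_rot'],s['force'])
c=optics.calibration('wrist'); im=optics.get_image('wrist'); cv2.imwrite('pics/w3.png',im)
for k in('blue','green','red'):
    lo,hi=COL[k]
    for b in blobs(im,lo,hi,(230,60,450,225),150)[:3]: print(k,b[0],b[1].round(1),b[2],ray(c,b[1],.078 if k=='red' else .068).round(4))
E
```

```text
4.3 [0.50947439 0.24032464 0.22734879] [2.17915997 2.26072166 0.00783536] [ 0.17124314  0.52333123 -0.73706308]
green 26380 [335.6 139.4] [220 165] [0.5212 0.2952 0.068 ]
```

View pics/w3.png

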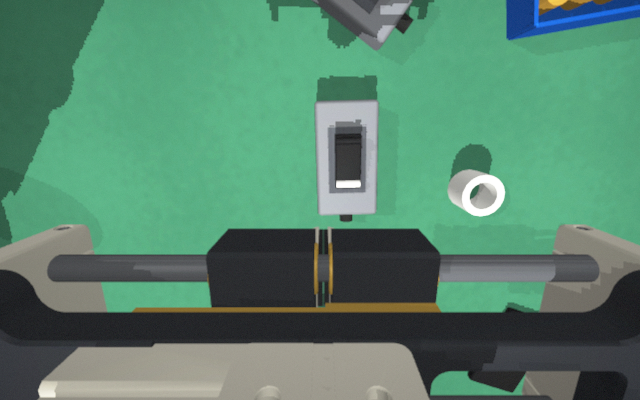

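The move was refused because I had miscounted the numbers in a row, so the picture is unchanged: the box is at (347,157) and the rocker is still on. I'll resend it.

{"name": "arm_command", "arguments": {
  "deltas": [0, 0, 0.05, 0, -0.42, 0, 0, 0, 0, 0.05, 0, -0.42, 0, 0, 0, 0, 0.05, 0, -0.42, 0, 0, 0, 0, 0.05, 0, -0.42, 0, 0, 0, 0, 0.05, 0, -0.42, 0, 0, 0, 0, 0.05, 0, -0.42, 0, 0, 0, 0, 0.05, 0, -0.42, 0, 0, 0, 0, 0.05, 0, -0.42, 0, 0, 0, 0, 0.05, 0, -0.42, 0, 0, 0, 0, 0.05, 0, -0.42, 0, 0, 0, 0, 0.05, 0, -0.42, 0, 0]
}}

```text
clock: 5.45
position: [0.5082, -0.1807, 0.2232]
ee_rot: [-2.089, -2.342, 0.0]
force: [-1.0, 0.6, -0.6]
width: 0.004
gripper_force: 0.0
```

```bash
python3 - <<'E'
from h import *
s=sensors.observe(); print(s['clock'],s['position'],s['ee_rot'],s['force'])
c=optics.calibration('wrist'); im=optics.get_image('wrist'); cv2.imwrite('pics/w4.png',im)
for k in('blue','green','red'):
    lo,hi=COL[k]
    for b in blobs(im,lo,hi,(230,60,450,225),100)[:3]: print(k,b[0],b[1].round(1),b[2],ray(c,b[1],.078 if k=='red' else .068).round(4))
E
```

```text
5.45 [ 0.50816413 -0.18066501  0.22323882] [-2.08938407e+00 -2.34243731e+00  1.39146325e-04] [-1.01031849  0.55058095 -0.60242327]
blue 767 [330.5  89.3] [30 32] [ 0.5039 -0.079   0.068 ]
green 9833 [416.5 143.2] [ 70 165] [ 0.5954 -0.1195  0.068 ]
green 7513 [254.  144.7] [ 53 165] [ 0.4339 -0.1395  0.068 ]
green 626 [331.3 161.6] [28 28] [ 0.5129 -0.1475  0.068 ]
```

View pics/w4.png

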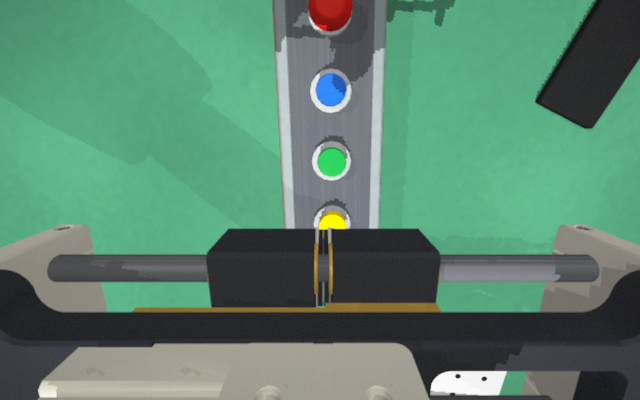

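The wrist view shows red at the top, blue at (331,89), green at (331,162) and yellow at the fingers. Blue is at (0.505,-0.079) and green at (0.514,-0.148), which agrees with the other views. I'll press blue.

{"name": "arm_command", "arguments": {
  "deltas": [0, 0, 0, -0.003, 0.05, 0, 0, 0, 0, 0, -0.003, 0.101, 0, 0, 0, 0, 0, -0.003, 0.101, -0.04, 0, 0, 0, 0, -0.003, 0.101, -0.08, 0, 0, 0, 0, -0.003, 0.101, -0.115, 0, 0, 0, 0, -0.003, 0.101, -0.122, 0, 0, 0, 0, -0.003, 0.101, -0.129, 0, 0, 0, 0, -0.003, 0.101, -0.134, 0, 0, 0, 0, -0.003, 0.101, -0.138, 0, 0, 0, 0, -0.003, 0.101, -0.141, 0, 0, 0, 0, -0.003, 0.101, -0.143, 0, 0, 0, 0, -0.003, 0.101, -0.143, 0]
}}

```text
clock: 6.7
position: [0.5064, -0.0801, 0.0822]
ee_rot: [2.09, 2.344, 0.001]
force: [0.6, 0.5, 0.5]
width: 0.004
gripper_force: 0.7
```

{"name": "arm_command", "arguments": {
  "deltas": [0, 0, 0, 0, 0, -0.001, 0, 0, 0, 0, 0, 0, -0.002, 0, 0, 0, 0, 0, 0, -0.003, 0, 0, 0, 0, 0, 0, -0.003, 0]
}}

```text
clock: 7.1
position: [0.5064, -0.0801, 0.0799]
ee_rot: [2.089, 2.344, 0.001]
force: [-2.9, 0.6, 16.4]
width: 0.006
gripper_force: 8.4
```

Blue is at its stop (16 N, tip 0.061 m). Next is green, lifting clear first.

{"name": "arm_command", "arguments": {
  "deltas": [0, 0, 0, 0, 0, 0.02, 0, 0, 0, 0, 0, 0, 0.05, 0, 0, 0, 0, 0.009, -0.03, 0.05, 0, 0, 0, 0, 0.009, -0.068, 0.05, 0, 0, 0, 0, 0.009, -0.068, 0.05, 0, 0, 0, 0, 0.009, -0.068, 0.03, 0, 0, 0, 0, 0.009, -0.068, 0.02, 0, 0, 0, 0, 0.009, -0.068, 0.013, 0, 0, 0, 0, 0.009, -0.068, 0.009, 0, 0, 0, 0, 0.009, -0.068, 0.006, 0, 0, 0, 0, 0.009, -0.068, 0.003, 0, 0, 0, 0, 0.009, -0.068, 0.001, 0, 0, 0, 0, 0.009, -0.068, 0, 0, 0, 0, 0, 0.009, -0.068, 0, 0]
}}

```text
clock: 8.5
position: [0.5148, -0.1478, 0.08]
ee_rot: [2.09, 2.345, -0.001]
force: [-5.8, 1.8, 16.3]
width: 0.005
gripper_force: 8.0
```

Green is at its stop too. I'll let go and move up, back to a viewing position.

{"name": "arm_command", "arguments": {
  "deltas": [0, 0, 0, 0, 0, 0.02, 0, 0, 0, 0, 0, 0, 0.06, 0, 0, 0, 0, 0, 0, 0.1, 0, 0, 0, 0, 0, -0.04, 0.14, 0, 0, 0, 0, 0, -0.08, 0.145, 0, 0, 0, 0, 0, -0.1, 0.145, 0, 0, 0, 0, 0, -0.1, 0.145, 0, 0, 0, 0, 0, -0.1, 0.145, 0]
}}

```text
clock: 9.3
position: [0.5148, -0.248, 0.2237]
ee_rot: [-2.091, -2.344, -0.001]
force: [1.4, 1.1, 0.3]
width: 0.004
gripper_force: 0.0
```

```bash
python3 - <<'E'
from h import *
s=sensors.observe(); print(s['clock'],s['position'],s['force'])
w=optics.get_image('wrist'); sc=optics.get_image('scene')
a=cv2.resize(sc[130:330,120:400],(560,400)); b=cv2.resize(w[0:230,250:410],(220,316))
o=np.zeros((400,780,3),np.uint8); o[:,:560]=a; o[:316,560:]=b; cv2.imwrite('pics/end.png',o)
E
```

```text
9.3 [ 0.51478145 -0.24795041  0.22367329] [1.39185874 1.14099787 0.29256925]
```

View pics/end.png

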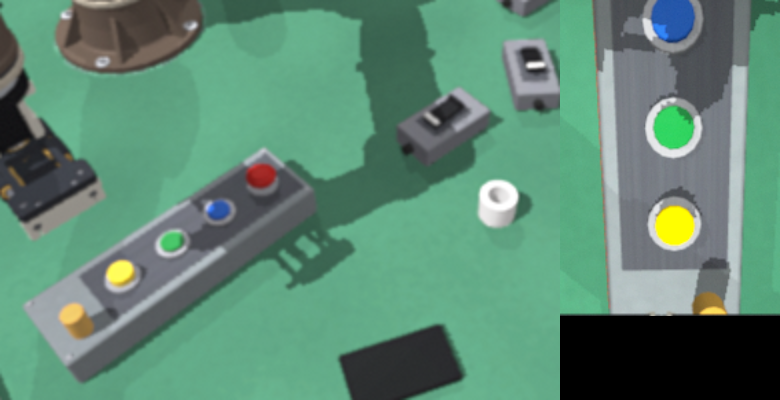

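The scene view shows blue (218,210) and green (172,242) pressed in. Yellow (122,273) and red (262,178) are still out, the slug is standing, and the rocker (445,110) is on. The arm touches nothing, so I'm handing in.

```bash
python3 -c "
from cell import arm; print(arm.sign_off())"
```

```text
the job is handed in; nothing more can be done
None
```

I switched the rocker on, then pushed blue and green fully in, left everything else untouched, and handed the job in at about 9.4 s with the arm clear; no verdict was returned.

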